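Load the sample reader with its push-push drawer

TASK

Load the small white bottle into the sample reader: press the reader's closed drawer front in to free it and let the drawer spring fully out, stand the bottle upright inside the low white square frame on the tray, and then push the drawer gently home past its click so that it stays latched shut with the bottle still standing in the frame. The dropper bottle and the screw cap stay where they are.

Things in the scene. Friction and masses are not known exactly. Their poses are not given: they have to be found in the camera images.
- reader: White bench-top sample reader with a dark display on its flat top; fixed. 190 mm wide (y), 165 mm deep (x), 116 mm high. Origin on the bench under the middle of its front face; x points into the reader (level), y along its width, z up. Nothing stands on its top.
- eave_edge (a point): Middle of the lower front edge of the reader's eave: the top overhangs the whole front face by 15 mm, from 104 to 116 mm above the bench. Fingers pointing straight down cannot reach the shut drawer front under it; leaning 35 to 45 degrees from vertical, tips forward, they can (the gripper body then passes above and before the eave).
- drawer (a joint): Drawer travel, m: 0 to 0.002 latched shut, 0.105 sprung fully out (reader's -x), -0.016 hard stop. Push-push latch: pressed in past shut (trips 6 to 9 mm past, so press to 11 to 15) and let go, it is freed and a damped spring drives it out in 1 to 1.5 s. From open, pushed to 11 to 15 mm past shut and let go, it relatches; another such press frees it. Takes 4 to 7 N, more if fast (28 N per m/s).
- press_pad (a point): Centre of the dark rubber pad (60 x 26 mm, 1 mm proud) on the grey drawer front, 50 mm above the bench; moves with the drawer. The front is an upright panel without handle, 158 mm wide, from 14 to 86 mm above the bench, 10 mm thick, flush with the reader's face when shut. Axes as the reader's: press level along +x.
- nest (a point): Centre of the low white square frame on the drawer's black tray, on the tray floor (19 mm above the bench), 40 mm behind the outer face of the drawer front; moves with the drawer. Frame 44 mm square inside, walls 4 mm thick, 5 mm high. Tray side walls 70 mm to either side in y, 10 mm high. Drawer out: open from above, 65 mm before the reader's face. Axes as the reader's.
- vial_white: Small white bottle with white screw cap, loose: body 24 mm in diameter up to 44 mm high, cap 16 mm in diameter, 54 mm high in all, 16 to 40 g. Origin at the centre of its underside, z up. Stands left of the reader in a row along x with the dropper bottle and the screw cap, 65 mm or more between centres. In the drawer it tips over if the drawer is moved or stopped at much over 0.08 m/s.
- dropper_bottle: Bystander: slim white dropper bottle with a pointed tip, 24 mm in diameter, 68 mm high, loose. Origin at the centre of its underside.
- screw_cap: Bystander: loose ribbed off-white screw cap, 44 mm in diameter, 23 mm high. Origin at the centre of its underside.

How it is judged:
On the way, in this order (a step that is already met when the one before it is completed fails the run):
1. the pressed drawer has sprung fully out (value of joint drawer above 0.097 m), for 0.2 s.
2. the white bottle stands upright and released inside the frame on the open drawer's tray (horizontal distance between vial_white and nest below 0.016 m and z of vial_white in the frame of nest between -0.004 and 0.004 m and angle between vial_white's own z axis and vertical below 0.12 rad and contact force between the fingers and vial_white below 0.1 N and linear speed of vial_white below 0.02 m/s and value of joint drawer above 0.08 m), for 0.2 s.
At the end, for the whole second after the job is handed in: the drawer is latched shut (within 4 mm of its shut position, nothing holding it), and the white bottle stands upright (within 7 degrees) on the tray floor inside the white frame (axis within 16 mm of its centre), released and at rest (value of joint drawer between -0.004 and 0.004 m and contact force between each of the arm, the fingers and reader below 0.1 N and horizontal distance between vial_white and nest below 0.016 m and z of vial_white in the frame of nest between -0.004 and 0.004 m and angle between vial_white's own z axis and vertical below 0.12 rad and contact force between the fingers and vial_white below 0.1 N and linear speed of vial_white below 0.02 m/s); the robot touches nothing.
It fails at once if the dropper bottle or the screw cap is moved more than 30 mm or the dropper bottle is knocked over (distance of any of dropper_bottle, screw_cap from where it was at the start of the episode above 0.03 m or angle between dropper_bottle's own z axis and vertical above 0.6 rad).
It also fails if it takes over 72 s, if anything falls off the work surface, if the arm or the gripper's body presses on something with over 40 N, if the wrist force passes 120 N, or if a joint passes its speed limit or range.

ROBOT

A 7-joint arm with a two-finger parallel gripper is mounted at the origin on a cart in front of the work surface, level with it; the furniture and walls round the work are solid. World frame = base frame: x ahead of the robot, y to its left, z up, the work surface at z = 0. Lengths are in m, angles in rad, forces in N, time in s.
With the tool pointing down it reaches from about 0.35 to 0.9 m from the base axis. Payload 8.1 kg.
Tool frame: the origin (TCP) lies at the very end of the fingers, on their centre line; the grasp point (between the pads) lies 19 mm behind it (grasp_offset is the distance from the TCP to the grasp point, in m); z points along the fingers, y is the line along which they close (so a half turn about z gives the same grasp; the last joint's range is limited). The gripper opens to 92 mm and grips with 3 to 60 N. Pads are 19 mm wide; open, the fingers measure 130 mm over their backs; the gripper's body (75 mm by 190 mm) begins 47 mm behind the grasp point.
Start: joints at [-0.103, 0.434, 0.025, 1.573, -0.012, 1.134, -0.075], TCP at [0.625, -0, 0.227] pointing down, gripper open.
Joint ranges: [-2.62, 2.62], [-0.44, 2.09], [-1.27, 1.32], [0.08, 2.57], [-1.32, 4.46], [0.12, 2], [-2.74, 2.74]. Speed limits (rad/s): [2.22, 2.22, 3.01, 3.01, 3.14, 3.14, 3.14].

INTERFACE

Orientations are given as a rotation vector (axis times angle).
In Python, from cell import observe, get_image, camera_params, sign_off, silhouettes, grasp_offset gives the robot as it stands. The module is installed in compiled form; this text tells all that it offers.
- The arm moves only by the tool jog_arm, never from a script. Its argument "motion" is a list that holds one entry, the list of rows, each a list of 7 numbers: the shift along the tool's x, y, z in m, then the turn, a rotation vector about the tool's x, y, z in rad, then the closure, from -1 (fully open) to 1 (shut), so that 0 is half open. In form: [[[dx, dy, dz, wx, wy, wz, hand], ...]]. A call has 1 to 10 rows; each row is the pose to reach, as a shift and turn from the pose commanded when the call began, along the tool's axes at that moment; what a row does not reach only later rows make up. A row lasts 1/12 s, in which the tool goes at most 41.7 mm and 7.16 degrees, less where a joint would pass 70% of its speed; a pose out of reach is approached as far as the arm can. A call with a gripper value outside its range is refused whole. The fingers move at their own pace and stop on an object; "force" is the grip in N (left out, the last holds). Time passes only in rows, so rows that repeat a pose let the fingers close. It gives the time, the measured TCP pose, the force, the opening and the grip force at its end, in the units of the state.
- observe(): the state, without advancing time (a new reading comes with each control period).
- get_image(name): name is "scene" or "side" or "wrist"; returns the picture (480x640x3 uint8, red, green, blue); there is no depth.
- camera_params(name): a dict with "vertical_fov" (degrees; the focal length in pixels is half the picture's height over the tangent of half this angle, whatever the lens; pixels are square), "cx", "cy" (the principal point, pixels), "T" (4x4, takes a point from camera to world coordinates). Camera axes: x right, y down, z forward; pixel columns grow to the right and rows downward; lengths in m; the calibration is good to about 2 mm. A picture is of the moment at which its call begins: read the wrist's pose just before it. camera_params takes no time and is no camera call; for the wrist camera it gives the pose at the moment of the call.
- sign_off(): hands the job in; it is judged then, once.
Trained networks look in the newest picture that a camera, given by its name, has taken for a name from the list of things; names that differ only in an ending like _2 or _b are one class to them, and where a whole thing is asked for, a point or a joint stands for the part that bears it (a point fixed in the world has none). Each returns a list of dicts, best first, with "p" (0 to 1); they miss things now and then, are a little off and sometimes report something else, mostly with a low value. They report only what shows in the picture. A call takes as long as a camera call.
- silhouettes(query, camera): "mask" (480x640 bool, what is visible of it) and "pixel" ([column, row] in pixels, amid what is visible of it).
The state is a dict: "clock": time; "joints": joint angles; "dq": joint speeds; "joint_efforts": joint torques, N m; "position": TCP position; "ee_rot": TCP orientation; "force": force on the tool from outside, world axes, zero at the start; "ft_torque": the same for the moment, N m; "width": opening from 0.0 (shut) to 1.0 (fully open); "gripper_force": force on a finger pad.
Only numpy, scipy, OpenCV 4.12 (cv2) and the standard library are available. Lean on these libraries where they do the work, as an engineer would, in place of code of your own. Each camera call takes 0.05 s, during which the arm holds its last target. There are 200 camera calls.

## Working session

There is one attempt and no reset: what is moved stays moved. The work goes in short steps, Python scripts to look and compute and a tool call to move; the robot and the scene stay as the last step left them, time stands still between calls to the robot, and variables do not carry over. Pictures are saved under pics/ and viewed, at most 10 in all, crops included, and the job is handed in when it is done.

Besides the shell and the picture viewer there is one more tool, called as name([rows], argument=value, ...), one row to a line, values as JSON. jog_arm: Moves the arm, as the interface text tells. Its arguments: {"type":"object","properties":{"motion":{"type":"array"},"force":{"type":"number"}},"required":["motion"]}

```bash
mkdir -p pics
cat > h.py <<'E'
import numpy as np, cv2
from scipy.spatial.transform import Rotation as R
from cell import *
def K(c):
    p=camera_params(c); f=240/np.tan(np.radians(p["vertical_fov"])/2); return p,f
def ray(c,px):
    p,f=K(c); T=np.array(p["T"]); d=T[:3,:3]@np.array([(px[0]-p["cx"])/f,(px[1]-p["cy"])/f,1]); return T[:3,3],d
def onz(c,px,z):
    o,d=ray(c,px); return o+d*(z-o[2])/d[2]
def proj(c,P):
    p,f=K(c); T=np.array(p["T"]); q=T[:3,:3].T@(np.array(P)-T[:3,3]); return np.array([p["cx"]+f*q[0]/q[2],p["cy"]+f*q[1]/q[2]])
def tri(a,b):
    (o1,d1),(o2,d2)=a,b
    A=np.stack([d1,-d2],1); s=np.linalg.lstsq(A,o2-o1,rcond=None)[0]
    p,q=o1+d1*s[0],o2+d2*s[1]; return (p+q)/2,np.linalg.norm(p-q)
def save(c,n):
    im=get_image(c); cv2.imwrite(f"pics/{n}.png",im[:,:,::-1]); return im
E
python3 - <<'E'
from h import *
np.set_printoptions(precision=4,suppress=True)
ims=[save(c,c+"0") for c in("scene","side","wrist")]
cv2.imwrite("pics/both.png",cv2.resize(np.vstack([np.hstack(ims[:2])]),(800,300))[:,:,::-1])
for c in("scene","side","wrist"):
    p,f=K(c); print(c,f,p["cx"],p["cy"],np.array(p["T"])[:3,3],np.array(p["T"])[:3,2])
    for q in("reader","press_pad","vial_white","dropper_bottle","screw_cap"):
        for r in silhouettes(q,c)[:2]:
            m=r["mask"]; v,u=np.nonzero(m); 
            print(c,q,round(r["p"],2),r["pixel"],(u.min(),u.max(),v.min(),v.max()) if len(u) else None)
s=observe(); print(s["clock"],s["position"],s["ee_rot"],grasp_offset if not callable(grasp_offset) else grasp_offset())
E
```

```text
scene 557.7799521056561 318.3196496519702 236.25082009858772 [-0.0594  0.4346  0.6762] [ 0.6786 -0.392  -0.6212]
scene reader 0.83 [326.9, 185.7] (np.int64(264), np.int64(394), np.int64(132), np.int64(244))
scene press_pad 0.88 [353.5, 206.9] (np.int64(329), np.int64(384), np.int64(174), np.int64(238))
scene vial_white 0.9 [234.9, 300.0] (np.int64(229), np.int64(245), np.int64(281), np.int64(309))
scene dropper_bottle 0.56 [276.4, 358.6] (np.int64(268), np.int64(285), np.int64(340), np.int64(374))
scene dropper_bottle 0.45 [327.2, 187.3] (np.int64(264), np.int64(395), np.int64(133), np.int64(244))
scene screw_cap 0.56 [245.4, 339.5] (np.int64(230), np.int64(259), np.int64(324), np.int64(353))
side 453.2818624920663 319.9701044391694 245.95836024376027 [0.3341 0.645  0.67  ] [ 0.2942 -0.6696 -0.6819]
side reader 0.77 [271.8, 200.5] (np.int64(228), np.int64(325), np.int64(153), np.int64(249))
side press_pad 0.47 [309.6, 223.8] (np.int64(307), np.int64(314), np.int64(214), np.int64(239))
side vial_white 0.57 [281.1, 324.0] (np.int64(277), np.int64(290), np.int64(311), np.int64(336))
side dropper_bottle 0.84 [362.4, 356.8] (np.int64(356), np.int64(373), np.int64(342), np.int64(370))
side screw_cap 0.95 [318.8, 353.1] (np.int64(307), np.int64(333), np.int64(341), np.int64(369))
side screw_cap 0.24 [362.4, 356.4] (np.int64(357), np.int64(372), np.int64(344), np.int64(371))
wrist 422.1024969903257 327.7313298041942 239.89122930598924 [0.624  0.0682 0.3855] [-0.0003 -0.2552 -0.9669]
wrist reader 0.92 [464.2, 235.0] (np.int64(329), np.int64(622), np.int64(136), np.int64(395))
0.9 [ 0.625  -0.      0.2267] [2.2215 2.2213 0.0001] 0.0188
```

View pics/scene0.png

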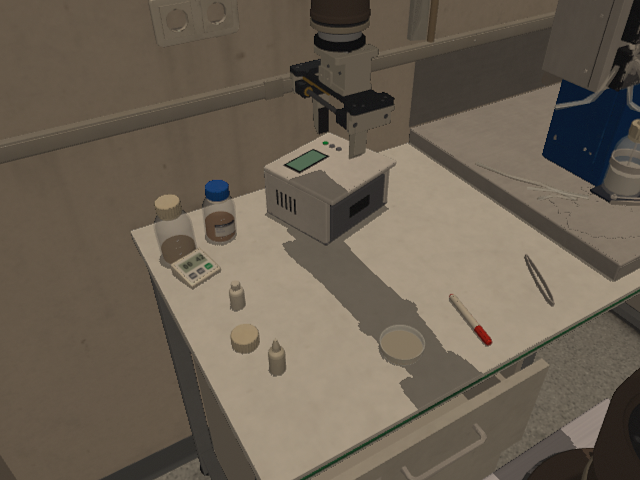

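View pics/side0.png

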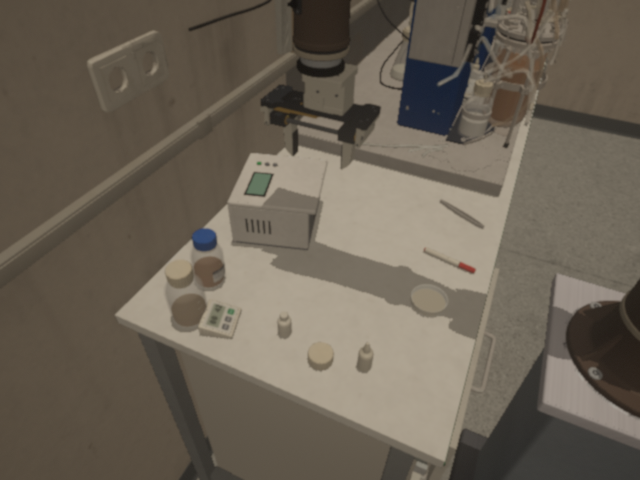

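```bash
cat > fit.py <<'E'
from h import *
from scipy.optimize import minimize
np.set_printoptions(precision=4,suppress=True)
def hullmask(parts,c):
    m=np.zeros((480,640),np.uint8)
    for P in parts:
        q=np.array([proj(c,p) for p in P]); h=cv2.convexHull((q*16).round().astype(np.int32)); cv2.fillConvexPoly(m,h,1,shift=4)
    return m>0
def box(x0,x1,y0,y1,z0,z1): return np.array([[x,y,z] for x in(x0,x1) for y in(y0,y1) for z in(z0,z1)])
def cyl(r,z0,z1): a=np.linspace(0,2*np.pi,25)[:-1]; return np.array([[r*np.cos(t),r*np.sin(t),z] for z in(z0,z1) for t in a])
RD=[box(0,.165,-.095,.095,0,.116),box(-.015,.165,-.095,.095,.104,.116)]
V=[cyl(.012,0,.044),cyl(.008,.044,.054)]
D=[cyl(.012,0,.045),np.vstack([cyl(.012,.04,.045),[[0,0,.068]]])]
C=[cyl(.022,0,.023)]
def place(parts,x): 
    A=R.from_euler('z',x[2]).as_matrix() if len(x)>2 else np.eye(3)
    return [p@A.T+[x[0],x[1],0] for p in parts]
def fit(parts,masks,x0,step):
    def cost(x):
        s=0
        for c,m in masks.items():
            h=hullmask(place(parts,x),c); s+=1-(h&m).sum()/(h|m).sum()
        return s
    S=np.vstack([x0]+[np.array(x0)+np.eye(len(x0))[i]*step[i] for i in range(len(x0))])
    r=minimize(cost,x0,method='Nelder-Mead',options=dict(initial_simplex=S,xatol=1e-4,fatol=1e-4)); return r.x,r.fun
E
python3 - <<'E'
from fit import *
M={q:{} for q in("reader","vial_white","dropper_bottle","screw_cap")}
for c in("scene","side"):
    get_image(c)
    for q in M: M[q][c]=silhouettes(q,c)[0]["mask"]
for q,P in zip(M,(RD,V,D,C)):
    ms=M[q]
    if q=="reader":
        best=None
        for yaw in(0,.4,.8,1.2,-.4):
            o=onz("scene",[358,224],0)
            r=fit(P,ms,[o[0],o[1],yaw],[.03,.03,.2])
            print(yaw,r)
            if best is None or r[1]<best[1]: best=r
    else:
        c0=ms["side"]; v,u=np.nonzero(c0); o=onz("side",[u.mean(),v.mean()],.025)
        best=fit(P,ms,o[:2],[.01,.01])
    print(q,best,[ fit(P,{c:ms[c]},best[0],[.005]*len(best[0])) for c in ms])
E
```

```text
Traceback (most recent call last):
IndexError: list index out of range
```

Run:
```python
from fit import *
M={q:{} for q in("reader","vial_white","dropper_bottle","screw_cap")}
for c in("scene","side"):
    get_image(c)
    for q in M:
        for _ in range(3):
            r=silhouettes(q,c)
            if r: M[q][c]=r[0]["mask"]; break
            get_image(c)
for q,P in zip(M,(RD,V,D,C)):
    ms=M[q]
    if q=="reader":
        best=None
        for yaw in(0,.5,1.,-.5):
            o=onz("scene",[358,224],0)
            r=fit(P,ms,[o[0],o[1],yaw],[.03,.03,.2])
            if best is None or r[1]<best[1]: best=r
    else:
        v,u=np.nonzero(ms["side"]); o=onz("side",[u.mean(),v.mean()],.025)
        best=fit(P,ms,o[:2],[.01,.01])
    print(q,best,[ (c,)+fit(P,{c:ms[c]},best[0],[.005]*len(best[0])) for c in ms])
print(observe()["clock"])
```

```text
Traceback (most recent call last):
  File "fit.py", line 25, in fit
    r=minimize(cost,x0,method='Nelder-Mead',options=dict(initial_simplex=S,xatol=1e-4,fatol=1e-4)); return r.x,r.fun
  File "fit.py", line 22, in cost
    h=hullmask(place(parts,x),c); s+=1-(h&m).sum()/(h|m).sum()
  File "fit.py", line 7, in hullmask
    q=np.array([proj(c,p) for p in P]); h=cv2.convexHull((q*16).round().astype(np.int32)); cv2.fillConvexPoly(m,h,1,shift=4)
                ~~~~^^^^^
  File "h.py", line 11, in proj
    p,f=K(c); T=np.array(p["T"]); q=T[:3,:3].T@(np.array(P)-T[:3,3]); return np.array([p["cx"]+f*q[0]/q[2],p["cy"]+f*q[1]/q[2]])
        ~^^^
  File "h.py", line 5, in K
    p=camera_params(c); f=240/np.tan(np.radians(p["vertical_fov"])/2); return p,f
ValueError: time passes only in moves, steps and waits
```

```bash
python3 - <<'E'
s=open('h.py').read()
s=s.replace('def K(c):\n    p=camera_params(c);','_P={}\ndef K(c):\n    if c not in _P: _P[c]=camera_params(c)\n    p=_P[c];')
open('h.py','w').write(s)
E
cat > look.py <<'E'
from fit import *
def masks(names,cams=("scene","side")):
    M={q:{} for q in names}
    for c in cams:
        get_image(c)
        for q in M:
            for _ in range(3):
                r=silhouettes(q,c)
                if r: M[q][c]=r[0]["mask"]; break
                get_image(c)
    return M
E
python3 - <<'E'
from look import *
M=masks(("reader","vial_white","dropper_bottle","screw_cap"))
for q,P in zip(M,(RD,V,D,C)):
    ms=M[q]
    if q=="reader":
        best=None
        for yaw in(0,.5,1.,-.5):
            o=onz("scene",[358,224],0)
            r=fit(P,ms,[o[0],o[1],yaw],[.03,.03,.2])
            if best is None or r[1]<best[1]: best=r
    else:
        c=list(ms)[-1]; v,u=np.nonzero(ms[c]); o=onz(c,[u.mean(),v.mean()],.025)
        best=fit(P,ms,o[:2],[.01,.01])
    print(q,best,[ (c,)+fit(P,{c:ms[c]},best[0],[.005]*len(best[0])) for c in ms])
print(observe()["clock"])
E
```

```text
reader (array([ 0.6722, -0.083 ,  0.32  ]), np.float64(0.13022723037039774)) [('scene', array([ 0.6729, -0.0834,  0.3209]), np.float64(0.07275526898277351)), ('side', array([ 0.672 , -0.0834,  0.3177]), np.float64(0.05539613225202744))]
vial_white (array([0.5869, 0.2192]), np.float64(0.4095504890594287)) [('scene', array([0.5869, 0.2192]), np.float64(0.16157205240174677)), ('side', array([0.5869, 0.2192]), np.float64(0.24797843665768193))]
dropper_bottle (array([0.4328, 0.2235]), np.float64(0.19994947581154476)) [('scene', array([0.4327, 0.2236]), np.float64(0.0899082568807339)), ('side', array([0.4328, 0.2235]), np.float64(0.10837438423645318))]
screw_cap (array([0.5057, 0.2431]), np.float64(0.2049541564174585)) [('scene', array([0.5057, 0.2431]), np.float64(0.11417816813048931)), ('side', array([0.5057, 0.2431]), np.float64(0.0907759882869692))]
2.4
```

```bash
cat > mv.py <<'E'
from h import *
np.set_printoptions(precision=4,suppress=True)
O=np.array([.6722,-.083]); Y=.32
xr=np.array([np.cos(Y),np.sin(Y),0]); yr=np.array([-np.sin(Y),np.cos(Y),0]); Z=np.array([0,0,1.])
def rp(x,y,z): return np.r_[O,0]+xr*x+yr*y+Z*z
def world2r(p): d=np.array(p)-np.r_[O,0]; return np.array([d@xr,d@yr,d[2]])
def tool(th,opt='B'):
    z=np.sin(th)*xr-np.cos(th)*Z; x=np.cos(th)*xr+np.sin(th)*Z
    if opt=='B': x=-x
    return np.stack([x,np.cross(z,x),z],1)
def delta(p,Rt):
    s=observe(); R0=R.from_rotvec(s["ee_rot"]).as_matrix()
    print("t",s["clock"],"pos",np.array(s["position"]),"reader",world2r(s["position"]))
    print("d",R0.T@(p-np.array(s["position"])),"w",R.from_matrix(R0.T@Rt).as_rotvec())
E
python3 - <<'E'
from mv import *
for o in'AB': delta(rp(-.11,0,.16),tool(np.pi/4,o))
for px in([210,285],[187,325],[220,330]): print(onz("side",px,0))
E
```

```text
t 2.4 pos [0.625  0.     0.2267] reader [-0.0187  0.0936  0.2267]
d [-0.1176 -0.0572  0.0667] w [-0.4898  0.6782  1.1824]
t 2.4 pos [0.625  0.     0.2267] reader [-0.0187  0.0936  0.2267]
d [-0.1176 -0.0572  0.0667] w [-0.7372 -0.5323 -1.7799]
[0.7703 0.1851 0.    ]
[0.7512 0.284  0.    ]
[0.6914 0.2674 0.    ]
```

jog_arm([
  [[-0.118,-0.057,0.02,-0.737,-0.532,-1.78,1],[-0.118,-0.057,0.02,-0.737,-0.532,-1.78,1],[-0.118,-0.057,0.02,-0.737,-0.532,-1.78,1],[-0.118,-0.057,0.02,-0.737,-0.532,-1.78,1],[-0.118,-0.057,0.02,-0.737,-0.532,-1.78,1],[-0.118,-0.057,0.02,-0.737,-0.532,-1.78,1],[-0.118,-0.057,0.02,-0.737,-0.532,-1.78,1],[-0.118,-0.057,0.02,-0.737,-0.532,-1.78,1],[-0.118,-0.057,0.02,-0.737,-0.532,-1.78,1],[-0.118,-0.057,0.02,-0.737,-0.532,-1.78,1]],
])

```text
clock: 3.23
position: [0.5677, -0.1174, 0.2069]
ee_rot: [0.568, 2.549, 0.113]
force: [0.1, 0.5, 0.2]
width: 0.323
gripper_force: 0.0
```

Run:
```python
from mv import *
delta(rp(-.10,0,.10),tool(np.pi/4)); print(observe()["joints"])
```

```text
t 3.2333 pos [ 0.5677 -0.1174  0.2069] reader [-0.1101  0.0002  0.2069]
d [ 0.0443 -0.0139  0.0968] w [-0.2803 -0.203  -0.6761]
[ 0.367   0.1661 -0.2581  2.1739  0.0357  0.2738  1.2242]
```

jog_arm([
  [[0.044,-0.014,0.097,-0.28,-0.203,-0.676,1],[0.044,-0.014,0.097,-0.28,-0.203,-0.676,1],[0.044,-0.014,0.097,-0.28,-0.203,-0.676,1],[0.044,-0.014,0.097,-0.28,-0.203,-0.676,1],[0.044,-0.014,0.097,-0.28,-0.203,-0.676,1],[0.044,-0.014,0.097,-0.28,-0.203,-0.676,1],[0.044,-0.014,0.097,-0.28,-0.203,-0.676,1],[0.044,-0.014,0.097,-0.28,-0.203,-0.676,1]],
])

```text
clock: 3.9
position: [0.5643, -0.137, 0.1186]
ee_rot: [0.322, 2.577, -0.002]
force: [1.0, -1.6, 0.4]
width: 0.002
gripper_force: 0.0
```

Run:
```python
from mv import *
delta(rp(-.03,0,.05),tool(np.pi/4)); print(observe()["joints"])
save("wrist","w1")
for r in silhouettes("press_pad","wrist")[:1]: print(r["p"],r["pixel"])
print(proj("wrist",rp(-.001,0,.05)),[proj("wrist",rp(0,s,z)) for s in(-.079,.079) for z in (.014,.086)])
```

```text
t 3.9 pos [ 0.5643 -0.137   0.1186] reader [-0.1194 -0.0173  0.1186]
d [-0.0203  0.0571  0.0965] w [-0.2915 -0.2206 -0.4729]
[ 0.6529  0.3736 -0.6055  2.2613  1.5122  0.203   0.0084]
0.86 [513.5, 266.1]
[433.2366 297.7558] [array([331.4907, 297.1737]), array([338.628 , 381.7964]), array([529.8137, 214.3431]), array([580.5914, 300.326 ])]
```

View pics/w1.png

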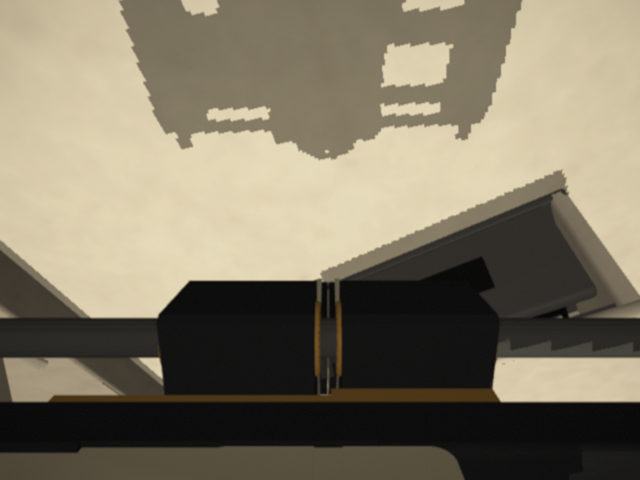

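Run:
```python
from mv import *
for q in (rp(0,.095,0),rp(0,-.095,0),rp(-.015,.095,.104),rp(-.001,.03,.05)): print(proj("wrist",q))
delta(rp(-.08,0,.055),tool(np.radians(38)))
delta(rp(-.08,0,.055),tool(np.radians(38),'A'))
R0=R.from_rotvec(observe()["ee_rot"]).as_matrix(); print(R0, "lean",np.degrees(np.arccos(-R0[2,2])))
```

```text
[545.2193 190.9717]
[314.1249 290.5264]
[627.6161 303.7771]
[475.8391 281.5221]
t 4.0 pos [ 0.5635 -0.1364  0.1174] reader [-0.12   -0.0165  0.1174]
d [0.0112 0.031  0.0684] w [-0.2603 -0.1042 -0.4874]
t 4.0 pos [ 0.5635 -0.1364  0.1174] reader [-0.12   -0.0165  0.1174]
d [0.0112 0.031  0.0684] w [-0.1407  0.3514  2.6287]
[[-0.8287  0.2267  0.5118]
 [ 0.2261  0.972  -0.0643]
 [-0.512   0.0624 -0.8567]] lean 31.05164253733904
```

jog_arm([
  [[0.011,0.031,0.068,-0.26,-0.104,-0.487,1],[0.011,0.031,0.068,-0.26,-0.104,-0.487,1],[0.011,0.031,0.068,-0.26,-0.104,-0.487,1],[0.011,0.031,0.068,-0.26,-0.104,-0.487,1],[0.011,0.031,0.068,-0.26,-0.104,-0.487,1],[0.011,0.031,0.068,-0.26,-0.104,-0.487,1],[0.011,0.031,0.068,-0.26,-0.104,-0.487,1],[0.011,0.031,0.068,-0.26,-0.104,-0.487,1]],
])

```text
clock: 4.67
position: [0.5967, -0.1109, 0.0561]
ee_rot: [-0.382, 2.454, 0.134]
force: [0.2, 0.2, 0.2]
width: 0.003
gripper_force: 0.0
```

Run:
```python
from mv import *
delta(rp(-.08,0,.055),tool(np.radians(38)));s=observe(); print(s["joints"])
R0=R.from_rotvec(s["ee_rot"]).as_matrix(); print(R0, "lean",np.degrees(np.arccos(-R0[2,2])))
```

```text
t 4.6667 pos [ 0.5967 -0.1109  0.0561] reader [-0.0805 -0.0027  0.0561]
d [0.0003 0.0027 0.0011] w [-0.0049 -0.0005 -0.0094]
[ 0.9757  0.7077 -0.8828  2.2368  2.4637  0.1953 -0.1775]
[[-0.7512 -0.3046  0.5855]
 [-0.239   0.9525  0.1888]
 [-0.6152  0.0019 -0.7883]] lean 37.96874982068006
```

jog_arm([
  [[-0.01,0.003,0.013,0,0,0,1],[-0.03,0.003,0.029,0,0,0,1],[-0.0434,0.003,0.0392,0,0,0,1],[-0.0434,0.003,0.0392,0,0,0,1],[-0.0434,0.003,0.0392,0,0,0,1]],
])

```text
clock: 5.08
position: [0.6524, -0.0853, 0.0538]
ee_rot: [-0.392, 2.451, 0.134]
force: [-0.9, 0.0, 1.0]
width: 0.003
gripper_force: 0.0
```

jog_arm([
  [[-0.0024,0,0.0018,0,0,0,1],[-0.0047,0,0.0037,0,0,0,1],[-0.0047,0,0.0037,0,0,0,1]],
])

```text
clock: 5.33
position: [0.657, -0.0854, 0.0527]
ee_rot: [-0.391, 2.451, 0.135]
force: [0.5, 0.4, 0.5]
width: 0.006
gripper_force: 0.0
```

Run:
```python
from mv import *
delta(rp(-.015,0,.052),tool(np.radians(38)));s=observe(); print(s["force"])
a=save("scene","s2");b=save("wrist","w2")
cv2.imwrite("pics/c2.png",np.hstack([cv2.resize(a[120:270,240:420],None,fx=2.2,fy=2.2),cv2.resize(b,(440,330))])[:,:,::-1])
```

```text
t 5.3333 pos [ 0.657  -0.0854  0.0527] reader [-0.0152  0.0025  0.0527]
d [ 0.0003 -0.0025  0.0007] w [-0.0023  0.0009 -0.0028]
[0.4944 0.3566 0.5283]
```

View pics/c2.png

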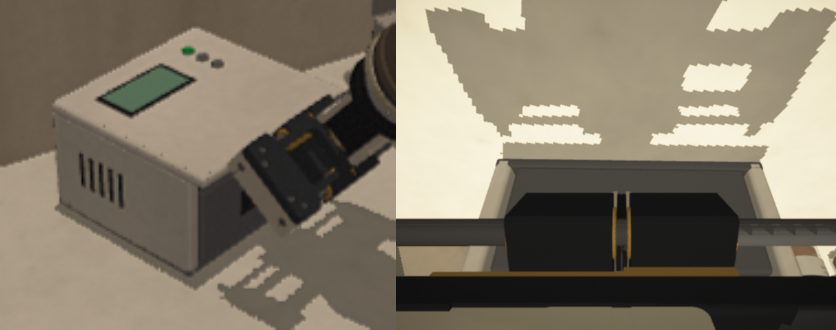

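jog_arm([
  [[-0.0012,0.003,0.0009,0,0,0,1],[-0.0024,0.005,0.0018,0,0,0,1],[-0.0024,0.005,0.0018,0,0,0,1]],
])

```text
clock: 5.68
position: [0.6579, -0.0797, 0.0523]
ee_rot: [-0.391, 2.452, 0.135]
force: [-2.3, -1.1, 0.4]
width: 0.008
gripper_force: 1.0
```

jog_arm([
  [[-0.0012,0,0.0009,0,0,0,1],[-0.0024,0,0.0018,0,0,0,1],[-0.0024,0,0.0018,0,0,0,1]],
])

```text
clock: 5.93
position: [0.6609, -0.0788, 0.0523]
ee_rot: [-0.392, 2.452, 0.136]
force: [-4.5, -2.2, -0.6]
width: 0.002
gripper_force: 2.0
```

jog_arm([
  [[-0.0012,0,0.0009,0,0,0,1],[-0.0024,0,0.0018,0,0,0,1],[-0.0024,0,0.0018,0,0,0,1]],
])

```text
clock: 6.18
position: [0.6639, -0.0779, 0.0524]
ee_rot: [-0.392, 2.452, 0.135]
force: [-3.2, -1.9, -1.6]
width: 0.005
gripper_force: 2.1
```

jog_arm([
  [[-0.0016,0,0.0012,0,0,0,1],[-0.0032,0,0.0025,0,0,0,1],[-0.0048,0,0.0037,0,0,0,1],[-0.0055,0,0.0043,0,0,0,1],[-0.0055,0,0.0043,0,0,0,1]],
])

```text
clock: 6.6
position: [0.6705, -0.0758, 0.0524]
ee_rot: [-0.392, 2.452, 0.135]
force: [-4.3, -2.9, -1.0]
width: 0.003
gripper_force: 2.1
```

jog_arm([
  [[0.0315,0,-0.0246,0,0,0,1],[0.063,0,-0.0492,0,0,0,1],[0.0945,0,-0.0738,0,0,0,1],[0.126,0,-0.0985,0,0,0,1],[0.128,0,-0.108,0,0,0,1],[0.11,0,-0.14,0,0,0,1],[0.1,0,-0.17,0,0,0,1],[0.1,0,-0.17,0,0,0,1]],
])

```text
clock: 7.27
position: [0.5032, -0.1362, 0.1042]
ee_rot: [-0.388, 2.455, 0.119]
force: [0.9, -1.1, -0.0]
width: 0.007
gripper_force: 0.0
```

Run:
```python
from mv import *
s=observe(); print(s["clock"],s["joints"],s["force"])
v=np.array([.5869,.2192,.0]); Rt=tool(0)
delta(v+[-.0,0,.18],Rt)
delta(v+[-.0,0,.18],tool(0,'A'))
```

```text
7.2667 [ 1.3226  0.6079 -1.1156  2.3581  2.0017  0.1262  0.3504] [ 0.9427 -1.0941 -0.0201]
t 7.2667 pos [ 0.5032 -0.1362  0.1042] reader [-0.1771  0.0027  0.1042]
d [-0.1971  0.3121  0.0529] w [-0.0132  0.6594 -0.006 ]
t 7.2667 pos [ 0.5032 -0.1362  0.1042] reader [-0.1771  0.0027  0.1042]
d [-0.1971  0.3121  0.0529] w [1.0152 0.0203 2.9667]
```

Run:
```python
from mv import *
delta(rp(-.10,0,.22),tool(0))
```

```text
t 7.2667 pos [ 0.5032 -0.1362  0.1042] reader [-0.1771  0.0027  0.1042]
d [-0.1319 -0.0031 -0.0442] w [-0.0132  0.6594 -0.006 ]
```

jog_arm([
  [[-0.05,-0.003,-0.04,-0.013,0.2,-0.006,-1],[-0.1,-0.003,-0.08,-0.013,0.5,-0.006,-1],[-0.132,-0.003,-0.044,-0.013,0.66,-0.006,-1],[-0.132,-0.003,-0.044,-0.013,0.66,-0.006,-1],[-0.132,-0.003,-0.044,-0.013,0.66,-0.006,-1],[-0.132,-0.003,-0.044,-0.013,0.66,-0.006,-1],[-0.132,-0.003,-0.044,-0.013,0.66,-0.006,-1],[-0.132,-0.003,-0.044,-0.013,0.66,-0.006,-1],[-0.132,-0.003,-0.044,-0.013,0.66,-0.006,-1]],
])

```text
clock: 8.02
position: [0.5761, -0.1177, 0.2145]
ee_rot: [-0.449, 2.95, -0.026]
force: [2.0, -1.4, 0.2]
width: 0.605
gripper_force: 0.0
```

Run:
```python
from mv import *
delta(rp(-.10,0,.22),tool(0)); s=observe();print(s["joints"])
w=save("wrist","w3"); 
for q in("nest","press_pad","reader"):
    for r in silhouettes(q,"wrist")[:1]:
        v,u=np.nonzero(r["mask"]); print(q,r["p"],r["pixel"],u.min(),u.max(),v.min(),v.max())
P=[rp(-.065+a,b,.024) for a,b in((-.022,-.022),(-.022,.022),(.022,.022),(.022,-.022))]+[rp(-.065,0,.019),rp(-.105,-.079,.086),rp(-.105,.079,.086),rp(-.015,.095,.116),rp(-.015,-.095,.116)]
Q=np.array([proj("wrist",p) for p in P]); print(Q)
im=w[:,:,::-1].copy()
for q in Q: cv2.circle(im,tuple(int(t) for t in q),3,(0,0,255),1)
cv2.imwrite("pics/w3o.png",im)
```

```text
t 8.0167 pos [ 0.5761 -0.1177  0.2145] reader [-0.1021 -0.0027  0.2145]
d [-0.0029  0.0025 -0.0052] w [-0.0422  0.1525 -0.0176]
[ 0.938   0.5695 -1.1861  1.7611  0.6296  1.0576  1.4378]
nest 0.58 [349.4, 232.7] 241 471 167 316
press_pad 0.88 [349.3, 231.2] 241 471 167 316
reader 0.9 [344.1, 255.4] 236 471 167 395
[[314.7296 195.936 ]
 [367.9885 195.6804]
 [367.0006 244.327 ]
 [316.3124 244.2947]
 [341.5156 218.5558]
 [224.2896 199.0316]
 [458.4447 197.9786]
 [478.7277 337.0002]
 [205.5498 334.0346]]
```

View pics/w3o.png

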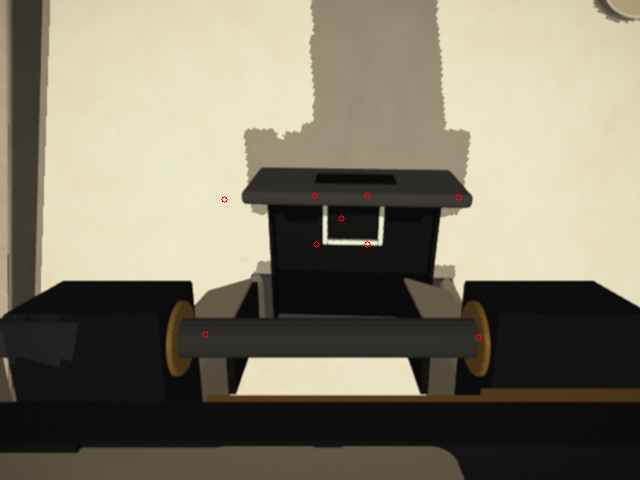

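jog_arm([
  [[-0.003,0.003,-0.005,-0.042,0.152,-0.018,-1],[-0.003,0.003,-0.005,-0.042,0.152,-0.018,-1],[-0.003,0.003,-0.005,-0.042,0.152,-0.018,-1],[-0.003,0.003,-0.005,-0.042,0.152,-0.018,-1],[-0.003,0.003,-0.005,-0.042,0.152,-0.018,-1]],
])

```text
clock: 8.63
position: [0.5756, -0.1167, 0.2157]
ee_rot: [-0.497, 3.099, -0.004]
force: [0.3, 0.1, 1.1]
width: 0.994
gripper_force: 0.0
```

Run:
```python
from mv import *
delta(rp(-.10,0,.22),tool(0)); K("wrist")
w=save("wrist","w4"); print(observe()["position"])
P=[rp(-.065+a,b,.024) for a,b in((-.022,-.022),(-.022,.022),(.022,.022),(.022,-.022))]+[rp(-.105,-.079,.086),rp(-.105,.079,.086)]
Q=np.array([proj("wrist",p) for p in P]); print(Q)
im=w[:,:,::-1].copy()
for q in Q: cv2.circle(im,tuple(int(t) for t in q),2,(0,0,255),-1)
cv2.imwrite("pics/w4o.png",cv2.resize(im[100:300,200:500],None,fx=2.6,fy=2.6))
```

```text
t 8.6333 pos [ 0.5756 -0.1167  0.2157] reader [-0.1023 -0.0016  0.2157]
d [-0.0023  0.0016 -0.0043] w [-0.003   0.0027 -0.0022]
[ 0.5756 -0.1167  0.216 ]
[[304.2829 230.7026]
 [355.8261 230.6639]
 [355.048  279.2526]
 [305.0723 279.2704]
 [217.6048 226.6637]
 [443.0788 226.4872]]
```

View pics/w4o.png

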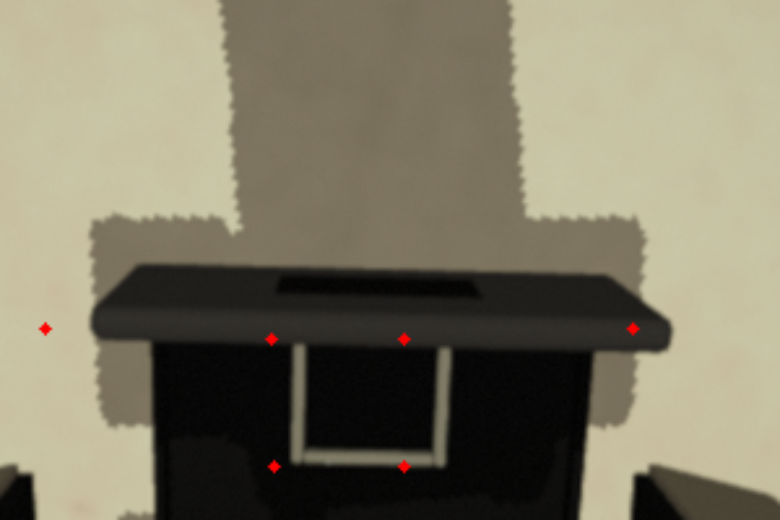

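Run:
```python
from mv import *
a,b=[onz("wrist",q,.024) for q in([317.3,273.8],[366.9,275])]
c,d=[onz("wrist",q,.086) for q in([237.5,218.5],[457.5,223])]
for l,r in((a,b),(c,d)):
    v=r-l; print(l,r,np.linalg.norm(v),"yaw",np.arctan2(-v[0],v[1]))
v=d-c; Yn=np.arctan2(-v[0],v[1]); xn=np.array([np.cos(Yn),np.sin(Yn),0])
n1=(a+b)/2-.022*xn; n2=(c+d)/2+.04*xn; print(Yn,n1,n2)
```

```text
[ 0.6301 -0.1088  0.024 ] [ 0.6175 -0.0671  0.024 ] 0.043581988945223867 yaw 0.2940755451288809
[ 0.5874 -0.1794  0.086 ] [ 0.5422 -0.0324  0.086 ] 0.15378902001535907 yaw 0.2982913312628143
0.2982913312628143 [ 0.6028 -0.0944  0.024 ] [ 0.603  -0.0941  0.086 ]
```

```bash
sed -i 's/^O=.*/O=np.array([.665,-.075]); Y=.297/' mv.py
python3 - <<'E'
from mv import *
delta(np.array([.587,.219,.2]),tool(0)); print(observe()["joints"])
E
```

```text
t 8.6833 pos [ 0.5756 -0.1167  0.216 ] reader [-0.0977 -0.0137  0.216 ]
d [-0.1157  0.3154  0.0153] w [-0.0031  0.0026  0.0208]
[ 0.827   0.6366 -1.1379  1.6251  0.6031  1.2716  1.468 ]
```

jog_arm([
  [[-0.116,0.315,0.015,0,0,0.021,-1],[-0.116,0.315,0.015,0,0,0.021,-1],[-0.116,0.315,0.015,0,0,0.021,-1],[-0.116,0.315,0.015,0,0,0.021,-1],[-0.116,0.315,0.015,0,0,0.021,-1],[-0.116,0.315,0.015,0,0,0.021,-1],[-0.116,0.315,0.015,0,0,0.021,-1],[-0.116,0.315,0.015,0,0,0.021,-1],[-0.116,0.315,0.015,0,0,0.021,-1],[-0.116,0.315,0.015,0,0,0.021,-1]],
])

```text
clock: 9.52
position: [0.5865, 0.223, 0.2012]
ee_rot: [-0.474, 3.102, -0.0]
force: [-0.7, -0.7, 0.6]
width: 0.996
gripper_force: 0.0
```

jog_arm([
  [[0,0,0,0,0,0,-1],[0,0,0,0,0,0,-1]],
])

```text
clock: 9.68
position: [0.5884, 0.2174, 0.2009]
ee_rot: [-0.462, 3.105, -0.005]
force: [0.7, -0.6, 0.2]
width: 0.999
gripper_force: 0.0
```

Run:
```python
from mv import *
from fit import *
K("wrist"); delta(np.array([.587,.219,.2]),tool(0)); print(observe()["joints"])
w=save("wrist","w5"); print(observe()["position"])
for q,P in zip(("vial_white","screw_cap","dropper_bottle"),(V,C,D)):
    r=silhouettes(q,"wrist")
    if r:
        m=r[0]["mask"]; v,u=np.nonzero(m); print(q,r[0]["p"],r[0]["pixel"],u.min(),u.max(),v.min(),v.max())
        x0=onz("wrist",[u.mean(),v.mean()],.02)[:2]; print(fit(P,{"wrist":m},x0,[.01,.01]))
```

```text
t 9.6833 pos [0.5884 0.2174 0.2009] reader [0.0123 0.302  0.2009]
d [0.0009 0.0019 0.0008] w [-0.0036  0.0023 -0.0015]
[ 0.1939  0.6837 -1.0561  1.5439  0.6164  1.277   0.9175]
[0.5885 0.2172 0.2009]
vial_white 0.86 [330.5, 213.4] 317 348 193 229
(array([0.5819, 0.2192]), np.float64(0.09864603481624756))
screw_cap 0.9 [392.3, 119.3] 362 419 92 149
(array([0.5025, 0.2419]), np.float64(0.06544039617969577))
dropper_bottle 0.72 [399.5, 16.8] 378 421 0 36
(array([0.4295, 0.2224]), np.float64(0.06043956043956045))
```

View pics/w5.png

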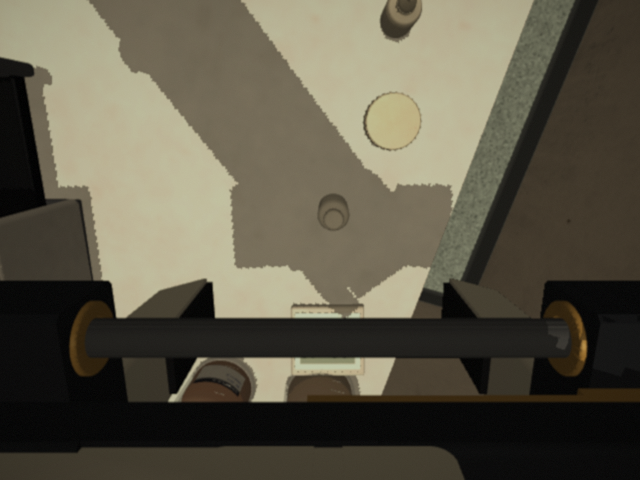

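Run:
```python
from mv import *
print(onz("wrist",[333,218],.054),onz("wrist",[333,210],.044))
delta(np.array([.582,.219,.012]),tool(0))
```

```text
[0.5823 0.2199 0.054 ] [0.5783 0.2188 0.044 ]
t 9.8833 pos [0.5884 0.218  0.201 ] reader [0.0125 0.3026 0.201 ]
d [0.0063 0.0034 0.189 ] w [-0.0027  0.0023 -0.0016]
```

jog_arm([
  [[0.003,0.001,0.035,0,0.001,0,-1],[0.006,0.003,0.07,0,0.001,0,-1],[0.006,0.003,0.1,0,0.001,0,-1],[0.006,0.003,0.13,0,0.001,0,-1],[0.006,0.003,0.155,0,0.001,0,-0.5],[0.006,0.003,0.175,0,0.001,0,-0.2],[0.006,0.003,0.188,0,0.001,0,0],[0.006,0.003,0.188,0,0.001,0,0],[0.006,0.003,0.188,0,0.001,0,0]],
], force=10)

```text
clock: 10.63
position: [0.5819, 0.2203, 0.0132]
ee_rot: [-0.465, 3.106, -0.003]
force: [-0.2, 0.5, 1.0]
width: 0.689
gripper_force: 0.0
```

jog_arm([
  [[0,0,0,0,0,0,0.3],[0,0,0,0,0,0,0.5],[0,0,0,0,0,0,0.7],[0,0,0,0,0,0,0.9],[0,0,0,0,0,0,1],[0,0,0,0,0,0,1],[0,0,0,0,0,0,1],[0,0,0,0,0,0,1]],
], force=10)

```text
clock: 11.3
position: [0.582, 0.2205, 0.0133]
ee_rot: [-0.466, 3.105, -0.003]
force: [0.5, -1.1, 4.1]
width: 0.26
gripper_force: 10.0
```

jog_arm([
  [[0,0,-0.01,0,0,0,1],[0,0,-0.03,0,0,0,1],[0,0,-0.06,0,0,0,1],[0,0,-0.09,0,0,0,1],[0,0,-0.12,0,0,0,1],[0,0,-0.14,0,0,0,1],[0,0,-0.15,0,0,0,1],[0,0,-0.15,0,0,0,1]],
])

```text
clock: 11.97
position: [0.5823, 0.2217, 0.1656]
ee_rot: [-0.465, 3.102, -0.002]
force: [0.3, 0.3, -0.2]
width: 0.264
gripper_force: 10.0
```

Run:
```python
from mv import *
delta(np.array([.603,-.0942,.15]),tool(0)); s=observe(); print(s["width"],s["gripper_force"])
```

```text
t 11.9667 pos [0.5823 0.2217 0.1656] reader [0.0078 0.3079 0.1656]
d [ 0.073  -0.308   0.0158] w [-0.0017  0.0047  0.0008]
0.2635469041229606 9.996342757399361
```

jog_arm([
  [[0.005,-0.02,0,0,0.005,0,1],[0.012,-0.05,0,0,0.005,0,1],[0.021,-0.09,0,0,0.005,0,1],[0.031,-0.13,0,0,0.005,0,1],[0.04,-0.17,0,0,0.005,0,1],[0.05,-0.21,0,0,0.005,0,1],[0.06,-0.25,0,0,0.005,0,1],[0.068,-0.285,0,0,0.005,0,1],[0.072,-0.302,0,0,0.005,0,1],[0.073,-0.308,0,0,0.005,0,1]],
])

```text
clock: 12.8
position: [0.6012, -0.1006, 0.1611]
ee_rot: [0.455, -3.101, 0.006]
force: [-0.3, -0.0, -0.1]
width: 0.264
gripper_force: 10.0
```

jog_arm([
  [[0,0,0,0,0,0,1],[0,0,0,0,0,0,1],[0,0,0,0,0,0,1]],
])

```text
clock: 13.05
position: [0.6018, -0.0928, 0.1633]
ee_rot: [0.47, -3.102, 0.003]
force: [-0.5, -0.1, -0.1]
width: 0.264
gripper_force: 10.0
```

Run:
```python
from mv import *
K("wrist"); delta(np.array([.603,-.0942,.0335]),tool(0)); s=observe(); print(s["width"],s["gripper_force"],s["joints"])
w=save("wrist","w6")
im=w[:,:,::-1].copy()
for a,b in((-.022,-.022),(-.022,.022),(.022,.022),(.022,-.022)):
    q=proj("wrist",rp(-.065+a,b,.024)); cv2.circle(im,tuple(int(t) for t in q),2,(0,0,255),-1)
cv2.imwrite("pics/w6o.png",cv2.resize(im[60:360,180:480],None,fx=2,fy=2))
```

```text
t 13.05 pos [ 0.6018 -0.0928  0.1633] reader [-0.0656  0.0015  0.1633]
d [-0.0012 -0.0016  0.1298] w [-0.001  -0.004   0.0038]
0.26356098977437314 9.9965341520533 [ 0.724   0.7091 -1.0726  1.6301  0.6588  1.2114  1.378 ]
```

View pics/w6o.png

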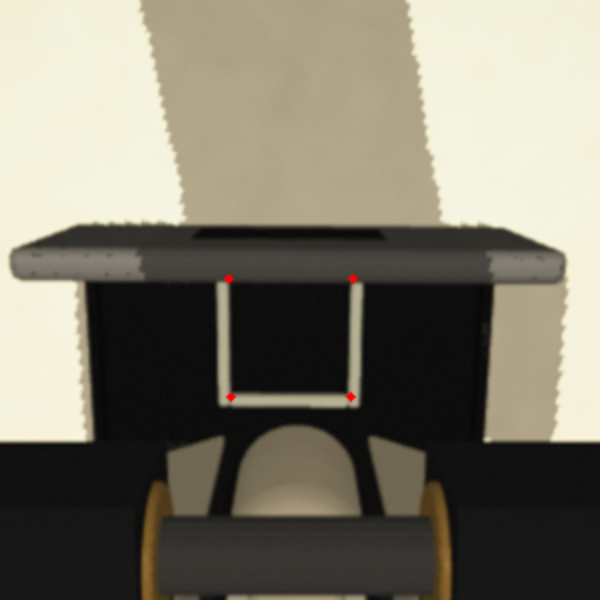

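jog_arm([
  [[-0.001,-0.001,0.02,0,-0.004,0.004,1],[-0.001,-0.001,0.045,0,-0.004,0.004,1],[-0.001,-0.001,0.07,0,-0.004,0.004,1],[-0.001,-0.001,0.09,0,-0.004,0.004,1],[-0.001,-0.001,0.105,0,-0.004,0.004,1],[-0.001,-0.001,0.115,0,-0.004,0.004,1],[-0.001,-0.001,0.121,0,-0.004,0.004,1],[-0.001,-0.001,0.125,0,-0.004,0.004,1],[-0.001,-0.001,0.127,0,-0.004,0.004,1],[-0.001,-0.001,0.127,0,-0.004,0.004,1]],
])

```text
clock: 13.93
position: [0.6034, -0.096, 0.037]
ee_rot: [-0.46, 3.107, -0.004]
force: [0.0, -0.2, -0.7]
width: 0.266
gripper_force: 10.0
```

jog_arm([
  [[0,0,0,0,0,0,1],[0,0,0.001,0,0,0,1],[0,0,0.001,0,0,0,1]],
])

```text
clock: 14.18
position: [0.6033, -0.0963, 0.036]
ee_rot: [-0.459, 3.107, -0.004]
force: [-0.5, -0.3, 1.1]
width: 0.26
gripper_force: 10.0
```

Run:
```python
from mv import *
delta(np.array([.603,-.0942,.0335]),tool(0)); s=observe(); print(s["width"],s["gripper_force"],s["force"])
```

```text
t 14.1833 pos [ 0.6033 -0.0963  0.036 ] reader [-0.0653 -0.0023  0.036 ]
d [-0.0003  0.0021  0.0025] w [-0.0026  0.0007 -0.0034]
0.26014800907428054 9.996387158062134 [-0.5276 -0.3446  1.0531]
```

jog_arm([
  [[0,0.001,0.001,0,0,0,1],[0,0.002,0.002,0,0,0,1],[0,0.002,0.002,0,0,0,1]],
])

```text
clock: 14.43
position: [0.6023, -0.094, 0.0335]
ee_rot: [-0.46, 3.107, -0.003]
force: [-0.3, 0.5, 0.4]
width: 0.263
gripper_force: 10.0
```

jog_arm([
  [[0,0,0.001,0,0,0,1],[0,0,0.001,0,0,0,1],[0,0,0.001,0,0,0,1]],
])

```text
clock: 14.68
position: [0.6024, -0.0943, 0.0325]
ee_rot: [-0.46, 3.107, -0.003]
force: [-0.5, -1.3, -0.4]
width: 0.262
gripper_force: 10.0
```

jog_arm([
  [[0,0,0.0005,0,0,0,1],[0,0,0.001,0,0,0,1],[0,0,0.001,0,0,0,1]],
])

```text
clock: 14.93
position: [0.6026, -0.0942, 0.0323]
ee_rot: [-0.46, 3.107, -0.004]
force: [-2.0, -0.9, 6.9]
width: 0.266
gripper_force: 10.0
```

jog_arm([
  [[0,0,-0.0005,0,0,0,0.5],[0,0,-0.0005,0,0,0,0.46],[0,0,-0.0005,0,0,0,0.42],[0,0,-0.0005,0,0,0,0.35],[0,0,-0.0005,0,0,0,0.25],[0,0,-0.0005,0,0,0,0.1],[0,0,-0.0005,0,0,0,0],[0,0,-0.0005,0,0,0,0],[0,0,-0.0005,0,0,0,0]],
])

```text
clock: 15.68
position: [0.6024, -0.0943, 0.0321]
ee_rot: [-0.46, 3.107, -0.003]
force: [-0.4, -0.5, -0.4]
width: 0.495
gripper_force: 0.0
```

jog_arm([
  [[0,0,-0.01,0,0,0,0],[0,0,-0.03,0,0,0,0],[0,0,-0.06,0,0,0,0],[0,0,-0.09,0,0,0,0],[0,0,-0.12,0,0,0,0],[0,0,-0.14,0,0,0,0],[0,0,-0.14,0,0,0,0],[0,0,-0.14,0,0,0,0]],
])

```text
clock: 16.35
position: [0.603, -0.0938, 0.174]
ee_rot: [-0.459, 3.105, -0.005]
force: [0.5, 0.5, -0.7]
width: 0.499
gripper_force: 0.0
```

Run:
```python
from mv import *
K("wrist"); delta(rp(-.19,0,.14),tool(np.radians(38))); 
w=save("wrist","w7");s=save("scene","s7")
cv2.imwrite("pics/c7.png",np.hstack([cv2.resize(w[100:340,160:500],(425,300)),cv2.resize(s[150:300,270:440],(340,300))])[:,:,::-1])
```

```text
t 16.35 pos [ 0.603  -0.0938  0.174 ] reader [-0.0648  0.0002  0.174 ]
d [ 0.1253 -0.0005  0.0337] w [-0.0044 -0.6607 -0.0019]
```

View pics/c7.png

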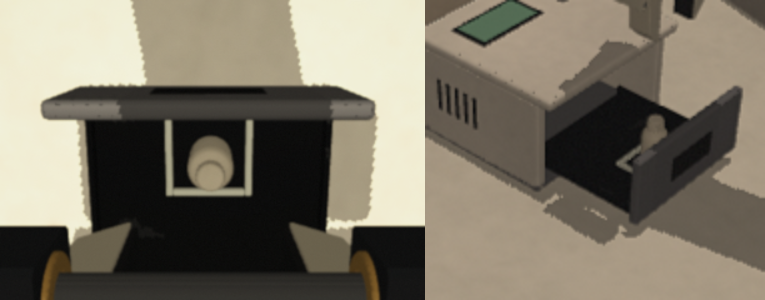

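Run:
```python
from mv import *
delta(rp(-.165,0,.11),tool(np.radians(38)))
```

```text
t 16.45 pos [ 0.6019 -0.0943  0.1717] reader [-0.066   0.0001  0.1717]
d [ 0.0989 -0.0002  0.0618] w [-0.0034 -0.6641 -0.0023]
```

jog_arm([
  [[0.03,0,0,-0.003,-0.1,-0.002,0.5],[0.06,0,0,-0.003,-0.22,-0.002,1],[0.085,0,0.01,-0.003,-0.34,-0.002,1],[0.099,0,0.03,-0.003,-0.46,-0.002,1],[0.099,0,0.05,-0.003,-0.58,-0.002,1],[0.099,0,0.062,-0.003,-0.664,-0.002,1],[0.099,0,0.062,-0.003,-0.664,-0.002,1],[0.099,0,0.062,-0.003,-0.664,-0.002,1],[0.099,0,0.062,-0.003,-0.664,-0.002,1],[0.099,0,0.062,-0.003,-0.664,-0.002,1]],
])

```text
clock: 17.28
position: [0.5078, -0.13, 0.1077]
ee_rot: [-0.365, 2.493, 0.1]
force: [0.8, -1.6, -0.2]
width: 0.004
gripper_force: 0.0
```

Run:
```python
from mv import *
delta(rp(-.135,0,.052),tool(np.radians(38))); print(observe()["joints"])
```

```text
t 17.2833 pos [ 0.5078 -0.13    0.1077] reader [-0.1664 -0.0066  0.1077]
d [0.0071 0.0076 0.0634] w [-0.0169 -0.0388 -0.0005]
[ 1.3215  0.6258 -1.198   2.3416  1.6674  0.2242  0.6203]
```

jog_arm([
  [[0.004,0.004,0.01,-0.017,-0.039,0,1],[0.007,0.008,0.025,-0.017,-0.039,0,1],[0.01,0.008,0.04,-0.017,-0.039,0,1],[0.0075,0.008,0.055,-0.017,-0.039,0,1],[0.007,0.0075,0.063,-0.017,-0.039,0,1],[0.007,0.0075,0.063,-0.017,-0.039,0,1],[0.007,0.0075,0.063,-0.017,-0.039,0,1]],
])

```text
clock: 17.87
position: [0.5365, -0.1144, 0.0531]
ee_rot: [-0.368, 2.456, 0.127]
force: [-0.3, 0.5, 0.1]
width: 0.003
gripper_force: 0.0
```

Run:
```python
from mv import *
delta(rp(-.12,0,.052),tool(np.radians(38))); print(observe()["joints"],observe()["force"])
R0=R.from_rotvec(observe()["ee_rot"]).as_matrix(); print("xr in tool",R0.T@xr)
```

```text
t 17.8667 pos [ 0.5365 -0.1144  0.0531] reader [-0.1344 -0.0001  0.0531]
d [-0.0107  0.0001  0.0097] w [ 0.0003 -0.0005  0.0003]
[ 1.2443  0.8743 -1.2208  2.3512  2.0801  0.435   0.2999] [-0.2973  0.4545  0.0939]
xr in tool [-0.7883 -0.0004  0.6153]
```

jog_arm([
  [[-0.002,0,0.0015,0,0,0,1],[-0.004,0,0.0031,0,0,0,1],[-0.0059,0,0.0046,0,0,0,1],[-0.0079,0,0.0062,0,0,0,1],[-0.0099,0,0.0077,0,0,0,1],[-0.0118,0,0.0092,0,0,0,1],[-0.0138,0,0.0108,0,0,0,1],[-0.0158,0,0.0123,0,0,0,1],[-0.0177,0,0.0138,0,0,0,1],[-0.0197,0,0.0154,0,0,0,1]],
])

```text
clock: 18.7
position: [0.5606, -0.1079, 0.0531]
ee_rot: [-0.367, 2.456, 0.124]
force: [-4.5, -2.0, 3.4]
width: 0.007
gripper_force: 2.2
```

jog_arm([
  [[-0.002,0,0.0015,0,0,0,1],[-0.004,0,0.0031,0,0,0,1],[-0.0059,0,0.0046,0,0,0,1],[-0.0079,0,0.0062,0,0,0,1],[-0.0099,0,0.0077,0,0,0,1],[-0.0118,0,0.0092,0,0,0,1],[-0.0138,0,0.0108,0,0,0,1],[-0.0158,0,0.0123,0,0,0,1],[-0.0177,0,0.0138,0,0,0,1],[-0.0197,0,0.0154,0,0,0,1]],
])

```text
clock: 19.53
position: [0.5849, -0.1005, 0.0534]
ee_rot: [-0.367, 2.455, 0.124]
force: [-4.2, -2.0, 1.4]
width: 0.005
gripper_force: 2.3
```

Run:
```python
from mv import *
delta(rp(.0045,0,.052),tool(np.radians(38))); print(observe()["force"])
```

```text
t 19.5333 pos [ 0.5849 -0.1005  0.0534] reader [-0.0841 -0.001   0.0534]
d [-0.069   0.001   0.0556] w [-0.0018 -0.0002  0.0006]
[-4.1801 -2.0159  1.3959]
```

Pushing steadily at 5 N; continue.

jog_arm([
  [[-0.002,0,0.0016,0,0,0,1],[-0.0039,0,0.0031,0,0,0,1],[-0.0059,0,0.0047,0,0,0,1],[-0.0079,0,0.0063,0,0,0,1],[-0.0098,0,0.0078,0,0,0,1],[-0.0118,0,0.0094,0,0,0,1],[-0.0138,0,0.011,0,0,0,1],[-0.0157,0,0.0125,0,0,0,1],[-0.0177,0,0.0141,0,0,0,1],[-0.0197,0,0.0157,0,0,0,1]],
])

```text
clock: 20.37
position: [0.6091, -0.0932, 0.0533]
ee_rot: [-0.367, 2.455, 0.124]
force: [-3.9, -2.5, 2.8]
width: 0.004
gripper_force: 2.4
```

jog_arm([
  [[-0.002,0,0.0016,0,0,0,1],[-0.0039,0,0.0031,0,0,0,1],[-0.0059,0,0.0047,0,0,0,1],[-0.0079,0,0.0063,0,0,0,1],[-0.0098,0,0.0078,0,0,0,1],[-0.0118,0,0.0094,0,0,0,1],[-0.0138,0,0.011,0,0,0,1],[-0.0157,0,0.0125,0,0,0,1],[-0.0177,0,0.0141,0,0,0,1],[-0.0197,0,0.0157,0,0,0,1]],
])

```text
clock: 21.2
position: [0.6332, -0.0858, 0.053]
ee_rot: [-0.367, 2.455, 0.124]
force: [-4.7, -2.0, 3.5]
width: 0.009
gripper_force: 2.5
```

jog_arm([
  [[-0.002,0,0.0016,0,0,0,1],[-0.0039,0,0.0031,0,0,0,1],[-0.0059,0,0.0047,0,0,0,1],[-0.0079,0,0.0063,0,0,0,1],[-0.0098,0,0.0078,0,0,0,1],[-0.0118,0,0.0094,0,0,0,1],[-0.0138,0,0.011,0,0,0,1],[-0.0157,0,0.0125,0,0,0,1]],
])

```text
clock: 21.87
position: [0.6523, -0.08, 0.0527]
ee_rot: [-0.367, 2.455, 0.124]
force: [-4.5, -1.0, 3.5]
width: 0.002
gripper_force: 2.5
```

Run:
```python
from mv import *
delta(rp(.0045,0,.052),tool(np.radians(38))); print(observe()["force"])
```

```text
t 21.8667 pos [ 0.6523 -0.08    0.0527] reader [-0.0136 -0.001   0.0527]
d [-0.0138  0.001   0.0117] w [-0.0018 -0.0001  0.0006]
[-4.4663 -1.038   3.5388]
```

jog_arm([
  [[-0.0016,0,0.0013,0,0,0,1],[-0.0032,0,0.0025,0,0,0,1],[-0.0048,0,0.0038,0,0,0,1],[-0.0064,0,0.005,0,0,0,1],[-0.008,0,0.0063,0,0,0,1],[-0.0096,0,0.0076,0,0,0,1],[-0.0112,0,0.0088,0,0,0,1],[-0.0126,0,0.0099,0,0,0,1],[-0.0136,0,0.0107,0,0,0,1],[-0.0142,0,0.0112,0,0,0,1]],
])

```text
clock: 22.7
position: [0.6697, -0.0747, 0.0527]
ee_rot: [-0.367, 2.455, 0.124]
force: [-4.4, -1.1, 2.4]
width: 0.004
gripper_force: 2.3
```

jog_arm([
  [[0,0,0,0,0,0,1],[0,0,0,0,0,0,1]],
])

```text
clock: 22.87
position: [0.6695, -0.0747, 0.0527]
ee_rot: [-0.367, 2.455, 0.124]
force: [-3.5, -0.9, 2.3]
width: 0.007
gripper_force: 1.9
```

jog_arm([
  [[0.0016,0,-0.0013,0,0,0,1],[0.0032,0,-0.0025,0,0,0,1],[0.0048,0,-0.0038,0,0,0,1],[0.0064,0,-0.005,0,0,0,1],[0.008,0,-0.0063,0,0,0,1],[0.0096,0,-0.0076,0,0,0,1],[0.0112,0,-0.0088,0,0,0,1],[0.0134,0,-0.0105,0,0,0,1],[0.0158,0,-0.0123,0,0,0,1],[0.0189,0,-0.0148,0,0,0,1]],
])

```text
clock: 23.7
position: [0.6464, -0.0817, 0.0528]
ee_rot: [-0.368, 2.455, 0.124]
force: [-0.5, 0.7, -0.7]
width: 0.003
gripper_force: 0.0
```

jog_arm([
  [[0.01,0,-0.008,0,0,0,1],[0.03,0,-0.023,0,0,0,1],[0.06,0,-0.047,0,0,0,1],[0.09,0,-0.07,0,0,0,1],[0.095,0,-0.085,0,0,0,1],[0.09,0,-0.1,0,0,0,1],[0.09,0,-0.1,0,0,0,1],[0.09,0,-0.1,0,0,0,1]],
])

```text
clock: 24.37
position: [0.5199, -0.1214, 0.0767]
ee_rot: [-0.367, 2.455, 0.121]
force: [-0.4, -0.1, -0.6]
width: 0.008
gripper_force: 0.0
```

Run:
```python
from mv import *
s=observe(); print(s["clock"],s["dq"],s["force"],world2r(s["position"]))
w=save("wrist","w8");a=save("scene","s8");b=save("side","d8")
cv2.imwrite("pics/c8.png",np.hstack([cv2.resize(a[110:290,230:430],(440,396)),cv2.resize(b[130:270,220:350],(352,379))if 0 else cv2.resize(b[120:300,200:363],(358,396))])[:,:,::-1])
```

```text
24.3667 [-0.0257  0.033   0.008  -0.01    0.0105  0.0185 -0.0049] [-0.3758 -0.1088 -0.5723] [-0.1523 -0.0019  0.0767]
```

View pics/c8.png

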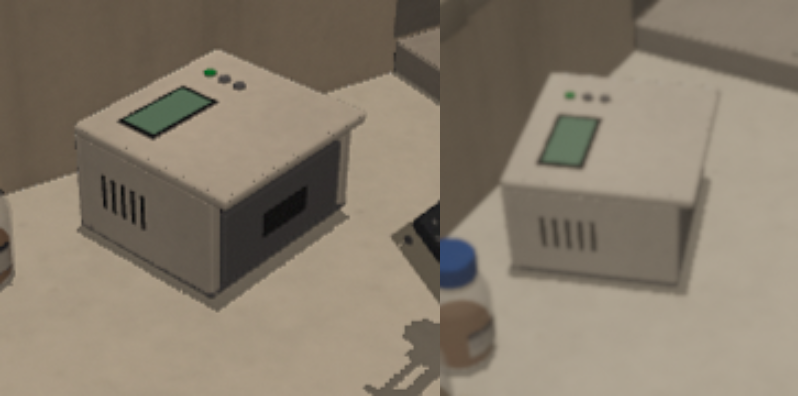

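The picture shows the drawer front flush with the reader's face (pad at about (285,210) in the crop) and the gripper well clear at the right edge. The push was slow and steady, so I'm handing it in.

```bash
python3 -c "
from cell import *
print(sign_off())"
```

```text
the job is handed in; nothing more can be done
None
```

The job is handed in: the drawer is latched shut flush with the reader. The bottle was standing in the frame before the slow push, though I couldn't see it once the drawer closed, and the dropper bottle and screw cap were left alone.

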